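# Check a jar carrier under the height bar

## Task

Slide the jar carrier along the bench, front lip first, under the bridge bar of the height gauge and on until it is wholly past the bar with its front flat against the end stop. If a jar standing proud catches on the bar, do not force it: press that jar down into its socket and go on. Keep the carrier on the bench (never lift it over the bar) and leave the sample jar, the lamp and the steel cup where they are.

Things in the scene. Friction and masses are not known exactly. Their poses are not given: they have to be found in the camera images.
- gauge: Fixed bare-metal height gauge: a steel bridge bar on two 20 mm square posts, 130 mm clear between them, over a lane with a low end stop. Origin: on the bench midway between the posts. x along the bar, z up, y along the lane: parts go in from the +y side and come out on the -y side. Place and yaw vary.
- bar_middle (a point): Middle of the bridge bar's underside, 78 mm above the bench and right above the gauge's origin. The bar is 170 long, 20 x 20 mm in section; its top is 98 mm above the bench, level with the posts' tops.
- stop_face (a point): Middle of the end stop's inner face, 215 mm from the bar's middle on the out side (gauge y = -215), 13 mm above the bench. The stop is 26 mm high and crosses the whole lane, square to it. Two side strips 8 mm high, 130 mm apart inside, join the posts and the stop.
- carrier: Loose grey plastic jar carrier, 0.7 to 1.2 kg: a block 84 wide (x), 180 long (y), 45 mm high, with a front lip and two equal white-capped jars. It starts on the gauge's +y side, up to 40 mm off the lane's middle and up to 0.3 rad askew. Origin: centre of its underside; its front is the -y end; z up.
- carrier_front (a point): Middle of the carrier's front end face, 20 mm above the bench (carrier y = -90).
- carrier_rear (a point): Middle of the carrier's rear end face, 20 mm above the bench (carrier y = +90); the face is plain and upright.
- lip (a point): Middle of the top edge of the carrier's front lip, 71 mm above the bench (carrier y = -86). The lip is an upright wall across the whole width, 8 mm thick, standing 26 mm above the 45 mm high deck; behind it lie 55 mm of free deck before the front jar.
- cap_front (a point): Centre of the front jar's cap top when fully home, 72 mm above the bench, 6 mm under the bar (carrier y = -2); it does not rise with the jar. Cap 50 mm wide. The jar only slides up and down, tight in its socket: it starts an unknown 0 to 16 mm proud, catches on the bar if over 6 mm proud, yields to about 8 N downwards, stops solidly when home and stays where left.
- cap_rear (a point): The same point for the rear jar (carrier y = +56), which is alike in size and behaviour and stands proud by its own unknown 0 to 16 mm.
- sample_jar: Bystander: closed glass jar, 54 diameter, 85 mm tall, standing on the bench beyond the gauge. Origin: centre of its underside.
- bench_lamp: Bystander: grey boxy hand lamp with a black end, 60 x 185 x 62 mm, lying on the bench beyond the gauge. Origin: centre of its underside.
- tool_cup: Bystander: steel cup, 80 diameter, 110 mm tall, standing on the robot's right. Origin: centre of its underside.
There are look-alikes about, which are no part of the job. What is shaped like the carrier but yellow is not meant.

How it is judged:
By the outcome, as a careful person would: the job done as asked, in the order asked, and still so for the second after the job is handed in, with the robot touching nothing.
It also fails if it takes over 72 s, if anything falls off the work surface, if the arm or the gripper's body presses on something with over 40 N, if the wrist force passes 120 N, or if a joint passes its speed limit or range.

## Robot

A 6-joint arm with a two-finger parallel gripper is mounted at the origin on the work surface. World frame = base frame: x ahead of the robot, y to its left, z up, the work surface at z = 0. Lengths are in m, angles in degrees, forces in N, time in s.
With the tool pointing down it reaches from about 0.275 to 0.725 m from the base axis. Payload 15.9 kg.
Tool frame: the origin (TCP) lies on the mounting face of the last link; the fingertips stand 173 mm ahead of it and the grasp point (between the pads) lies 155 mm ahead of it; z points along the fingers, y is the direction in which the jaws open and shut (so a half turn about z gives the same grasp; the last joint's range is limited). The gripper opens to 85 mm and grips with 20 to 120 N. Pads are 22 mm wide; open, the fingers measure 114 mm over their backs; the gripper's body (76 mm by 85 mm) begins 54 mm behind the grasp point. The pads swing forward as they close: fully open they stand 13 mm farther back than shut.
Start: joints at [-67.265, 12.198, -1.971, 75.831, 0, 90], TCP at [0.193, -0.461, 0.405] pointing down, gripper open.
Joint ranges: [-170.91, 170.91], [-42.67, 98.43], [-65.05, 77.54], [-120.47, 116.71], [-90, 82.35], [-180, 180]. Speed limits (degrees/s): [108.29, 108.29, 136.94, 147.25, 180, 180].

## Interface

Orientations are given as a 3x3 rotation matrix whose columns are the frame's x, y, z axes.
In Python, from plant import * gives the robot as it stands.
- The arm moves only by the tool send_rows, never from a script. Its argument "deltas" is one flat list of numbers, 6 for each row, row after row: the shift along the tool's x, y, z in mm, then the turn, a rotation vector about the tool's x, y, z in rad. In form: [tx, ty, tz, ax, ay, az, tx, ty, tz, ax, ay, az, ...]. A call has 1 to 20 rows; each row shifts and turns the commanded pose from where the row before left it, along the tool's axes as they then stand; what a row does not reach is not made up. A row lasts 1/10 s, in which the tool goes at most 50 mm and 8.59 degrees, less where a joint would pass 70% of its speed; a pose out of reach is approached as far as the arm can. A call is refused whole if a number of a shift passes 50 or a number of a turn 0.15, either way. A call with a gripper value outside its range is refused whole. "fingers" is the closure, from -1 (fully open) to 1 (shut), set as the call begins (left out, the last holds). The fingers move at their own pace and stop on an object; "newtons" is the grip in N (left out, the last holds). Time passes only in rows, so rows that do not move let the fingers close. It gives the time, the measured TCP pose, the force and the opening at its end, in the units of the state.
- get_obs(): the state, without advancing time (a new reading comes with each control period).
- snapshot(name): name is "side" or "top"; returns a dict with "color" (420x560x3 uint8, red, green, blue), "fx", "fy", "cx", "cy" (pixels), "rvec" (rotation vector, rad) and "tvec" (3), from world to camera coordinates, as OpenCV has them. Camera axes: x right, y down, z forward; pixel columns grow to the right and rows downward; lengths in m; the calibration is good to about 2 mm. A picture is of the moment at which its call begins. There is no depth.
- close_job(): hands the job in, once; it reports no verdict.
Trained networks look in a picture, given as the dict that the camera call returned (one of the last four; its "shot" number tells which), for a name from the list of things; names that differ only in an ending like _2 or _b are one class to them, and where a whole thing is asked for, a point or a joint stands for the part that bears it (a point fixed in the world has none). Each returns a list of dicts, best first, with "score" (0 to 1); they miss things now and then, are a little off and sometimes report something else, mostly with a low value. They report only what shows in the picture. A call takes as long as a camera call. They do not tell look-alikes from the thing itself.
- spot_in(picture, name): "extent" ([left, top, right, bottom] in pixels, round what is visible of it).
- place_of(picture, name): "position" ([row, column] in pixels: a listed point, or the origin of a listed thing).
The state is a dict: "clock": time; "qpos": joint angles; "qd": joint speeds; "effort": joint torques, N m; "eef_pos": TCP position; "tool_rot": TCP orientation; "contact_force": force on the tool from outside, world axes, zero at the start; "wrist_torque": the same for the moment, N m; "grip_width": opening from 0.0 (shut) to 1.0 (fully open).
Only numpy, scipy, OpenCV 4.12 (cv2) and the standard library are available. Lean on these libraries where they do the work, as an engineer would, in place of code of your own. Each camera call takes 0.05 s, during which the arm holds its last target. There are 200 camera calls.

## Working session

There is one attempt and no reset: what is moved stays moved. The work goes in short steps, Python scripts to look and compute and a tool call to move; the robot and the scene stay as the last step left them, time stands still between calls to the robot, and variables do not carry over. Pictures are saved under pics/ and viewed, about 8 in all and at most 12, crops included, and the job is handed in when it is done.

Besides the shell and the picture viewer there is one more tool, called after "Request:" by a JSON object that holds its "api" and its "payload". send_rows: Moves the arm, as the interface text tells. Its arguments: {"type":"object","properties":{"deltas":{"type":"array","items":{"type":"number"}},"fingers":{"type":"number"},"newtons":{"type":"number"}},"required":["deltas"]}

```bash
mkdir -p pics; ls
cat > h.py <<'E'
from plant import *
import numpy as np, cv2
def cam(p):
    R=cv2.Rodrigues(np.array(p["rvec"],float))[0]; t=np.array(p["tvec"],float).ravel()
    return R,t
def ray(p,rc):
    R,t=cam(p); d=R.T@np.array([(rc[1]-p["cx"])/p["fx"],(rc[0]-p["cy"])/p["fy"],1.]); return -R.T@t,d
def onz(p,rc,z):
    o,d=ray(p,rc); return o+d*(z-o[2])/d[2]
def proj(p,X):
    R,t=cam(p); c=R@np.array(X)+t; return np.array([p["fy"]*c[1]/c[2]+p["cy"],p["fx"]*c[0]/c[2]+p["cx"]])
def save(p,n,s=1): cv2.imwrite("pics/"+n,cv2.resize(p["color"][:,:,::-1],None,fx=s,fy=s))
E
python3 - <<'E'
from h import *
np.set_printoptions(precision=4,suppress=True)
Z=dict(gauge=0,bar_middle=.078,stop_face=.013,carrier=0,carrier_front=.02,carrier_rear=.02,lip=.071,cap_front=.072,cap_rear=.072,sample_jar=0,bench_lamp=0,tool_cup=0)
for c in("top","side"):
    p=snapshot(c); save(p,c+"0.png",1.4)
    print(c,-cam(p)[0].T@cam(p)[1])
    for n,z in Z.items():
        for r in place_of(p,n)[:3]:
            print(n,round(r["score"],2),np.round(r["position"],1),onz(p,r["position"],z))
print(get_obs())
E
```

```text
pics
top [0.3073 0.1367 1.4134]
gauge 0.97 [224.  313.3] [0.5047 0.0332 0.    ]
bar_middle 0.55 [218.9 316.4] [0.5083 0.0304 0.078 ]
carrier 0.65 [229.1 258.6] [0.4865 0.1933 0.    ]
carrier 0.6 [278.7 110. ] [0.334  0.6176 0.    ]
carrier 0.41 [141.2 369.9] [ 0.7604 -0.1357  0.    ]
carrier_front 0.73 [215.4 286.4] [0.5256 0.1129 0.02  ]
carrier_front 0.7 [314.8 110.8] [0.2335 0.6008 0.02  ]
carrier_rear 0.56 [231.7 229.4] [0.4747 0.2765 0.02  ]
lip 0.91 [313.6 104. ] [0.239  0.6025 0.071 ]
lip 0.6 [213.3 289.4] [0.5237 0.1055 0.071 ]
lip 0.34 [219.2 316. ] [0.5085 0.031  0.071 ]
cap_front 0.59 [221.6 257.6] [0.4983 0.1937 0.072 ]
cap_rear 0.66 [228.5 240.6] [0.478  0.2405 0.072 ]
cap_rear 0.66 [262.6  90.4] [0.3754 0.6505 0.072 ]
sample_jar 0.64 [142.6 300.6] [0.7519 0.0733 0.    ]
sample_jar 0.23 [216.  388.1] [ 0.5328 -0.1864  0.    ]
bench_lamp 0.71 [141.7 372.9] [ 0.759  -0.1448  0.    ]
tool_cup 0.8 [276.7 433. ] [ 0.3585 -0.3123  0.    ]
side [ 0.3388 -1.1757  1.2394]
gauge 0.67 [259.1 276.7] [0.502  0.0303 0.    ]
bar_middle 0.57 [244.5 275.9] [0.4975 0.0218 0.078 ]
stop_fac
[... 835 characters left out ...]
ar 0.92 [247.2 343.2] [0.7427 0.0616 0.    ]
bench_lamp 0.9 [285.8 359.8] [ 0.7564 -0.1215  0.    ]
tool_cup 0.7 [346.1 238.8] [ 0.3494 -0.3065  0.    ]
{'clock': 1.3, 'qpos': array([-67.2679,  12.2014,  -1.9717,  75.8314,   0.    ,  90.0025]), 'qd': array([ 0.0383,  0.0817, -0.0128, -0.0595,  0.0089,  0.0338]), 'effort': array([ -0.0019, -68.5957,  48.7332,   0.0011,  -0.0002,   0.    ]), 'eef_pos': array([ 0.1932, -0.4612,  0.4047]), 'tool_rot': array([[ 0.9223,  0.3864, -0.    ],
       [ 0.3864, -0.9223,  0.0001],
       [ 0.    , -0.0001, -1.    ]]), 'contact_force': array([-0.6214, -0.0104, -0.3103]), 'wrist_torque': array([ 0.003 , -0.0183, -0.0533]), 'grip_width': 1.0011624517986173}
```

View images.

View pics/top0.png

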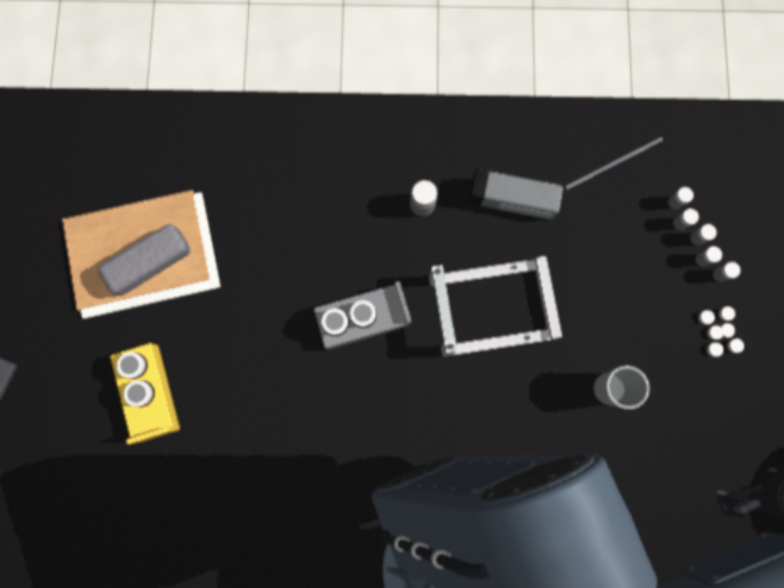

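View pics/side0.png

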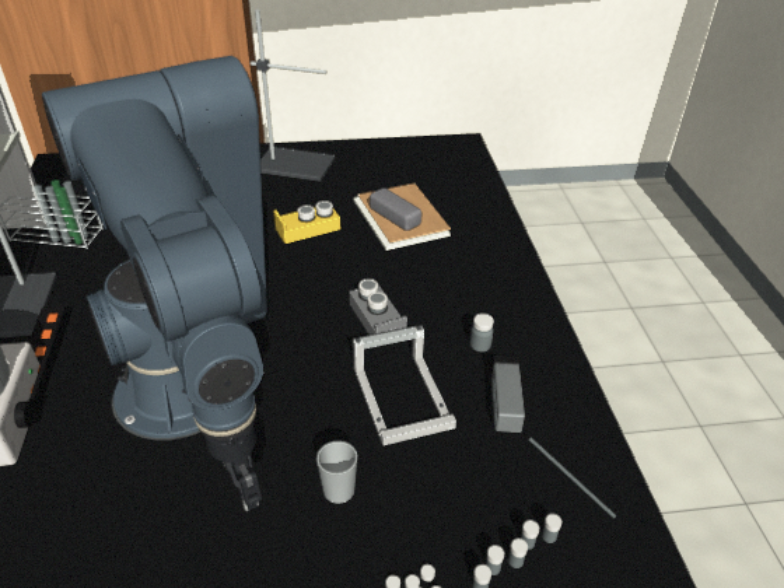

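Top view: carrier is at about (x 316-411, y 284-348), left of the gauge (437-560, 258-353), and the yellow look-alike is at (145,392). Side view: carrier is at (378,305) and the gauge bar at (390,337). I'll take a zoomed crop to get exact corners.

Run:
```python
from h import *
p=snapshot("top"); s=snapshot("side")
np.save("p.npy",p,allow_pickle=True); np.save("s.npy",s,allow_pickle=True)
a=cv2.resize(p["color"][175:260,215:415],None,fx=4,fy=4,interpolation=2)
b=cv2.resize(s["color"][192:322,240:340],None,fx=4,fy=4,interpolation=2)
cv2.imwrite("pics/c1.png",a[:,:,::-1]); cv2.imwrite("pics/c2.png",b[:,:,::-1])
```

```text
(no output)
```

View pics/c1.png

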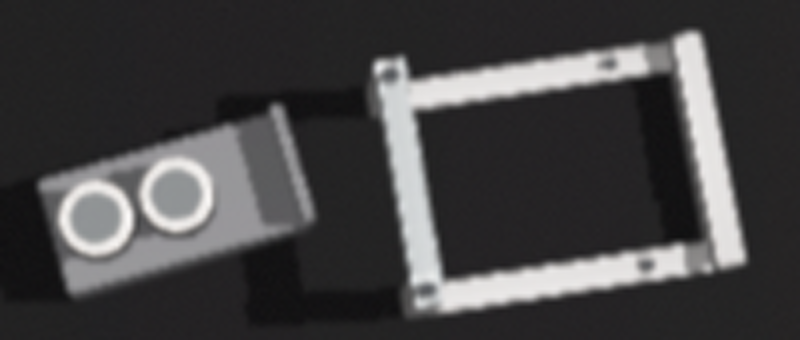

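View pics/c2.png

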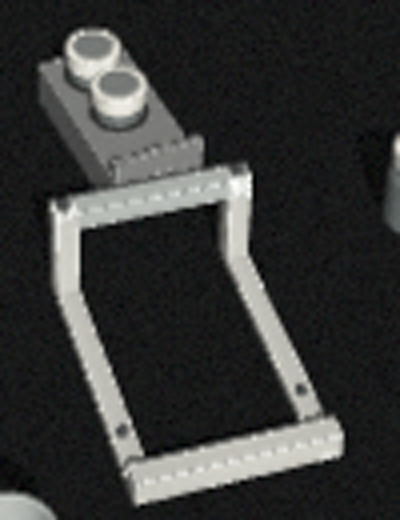

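```bash
cat > fit.py <<'E'
from h import *
from scipy.optimize import least_squares
np.set_printoptions(precision=4,suppress=True)
p=np.load("p.npy",allow_pickle=True).item(); s=np.load("s.npy",allow_pickle=True).item()
T=lambda x,y:(p,np.array([y/4+175,x/4+215])); S=lambda x,y:(s,np.array([y/4+192,x/4+240]))
def W(q,X): c,n=np.cos(q[2]),np.sin(q[2]); return [q[0]+c*X[0]-n*X[1],q[1]+n*X[0]+c*X[1],X[2]]
def fit(obs,q0):
    f=lambda q:np.concatenate([proj(o[0],W(q,[v(q) if callable(v) else v for v in X]))-o[1] for o,X in obs])
    r=least_squares(f,q0,loss="soft_l1",f_scale=.7); print(r.x,np.degrees(r.x[2]));print(r.fun.reshape(-1,2).round(1).tolist());return r.x
G=[(T(373,60),(.085,.01,.098)),(T(403,58),(.085,-.01,.098)),(T(441,304),(-.085,-.01,.098)),(T(673,37),(lambda q:q[3],-.215,.026)),(T(716,271),(lambda q:-q[3],-.215,.026)),
 (S(52,203),(-.085,.01,.098)),(S(248,163),(.085,.01,.098)),(S(80,224),(-.065,-.01,.078)),(S(220,200),(.065,-.01,.078))]
g=fit(G,[.505,.03,.1,.08])
a=lambda q:.072+q[3]; b=lambda q:.072+q[4]
C=[(T(278,103),(.042,-.09,.071)),(T(315,220),(-.042,-.09,.071)),(T(38,182),(.042,.09,.045)),(T(66,290),(-.042,.09,.045)),(T(177,195),(0,-.002,a)),(T(96,217),(0,.056,b)),
 (S(203,137),(.042,-.09,.071)),(S(112,162),(-.042,-.09,.071)),(S(40,68),(-.042,.09,.045)),(S(118,85),(0,-.002,a)),(S(92,45),(0,.056,b))]
c=fit(C,[.49,.195,.2,.005,.005])
d=c[:2]-g[:2]; cg,sg=np.cos(g[2]),np.sin(g[2]); print("carrier in gauge",cg*d[0]+sg*d[1],-sg*d[0]+cg*d[1],np.degrees(c[2]-g[2]))
for n,y in(("lip",-.086),("capf",-.002),("capr",.056),("rear",.09)): print(n,W(c,[0,y,0])[:2])
E
python3 fit.py
```

```text
[0.5029 0.0302 0.1591 0.0865] 9.113080352142646
[[0.1, 0.5], [-0.4, 0.2], [-1.0, 0.3], [-0.0, 0.1], [-0.0, -0.0], [-1.7, -1.4], [-1.1, -1.3], [0.3, -0.9], [-1.0, 1.7]]
[0.4926 0.191  0.2967 0.001  0.0037] 17.001634378290507
[[0.0, 0.9], [-0.7, -0.0], [-1.1, -0.1], [0.3, 0.6], [-0.4, -0.1], [-0.3, -0.0], [-0.6, -0.7], [-0.3, -0.1], [-1.7, -1.3], [0.1, -0.5], [0.1, -0.3]]
carrier in gauge 0.015309964571017612 0.16045334012588897 7.888554026147862
lip [np.float64(0.5177913915549058), np.float64(0.10880282254924091)]
capf [np.float64(0.49322987694367787), np.float64(0.18913172145867718)]
capr [np.float64(0.4762707359025919), np.float64(0.24459691356281177)]
rear [np.float64(0.4663291704647139), np.float64(0.2771109916928217)]
```

Request:
{"api": "send_rows", "payload": {"deltas": [0,0,0,0,0,0.1,25,-31,5.5,0,0,0,25,-31,5.5,0,0,0,25,-31,5.5,0,0,0,25,-31,5.5,0,0,0,25,-31,5.5,0,0,0,25,-31,5.5,0,0,0,25,-31,5.5,0,0,0,25,-31,5.5,0,0,0,25,-31,5.5,0,0,0,25,-31,5.5,0,0,0,25,-31,5.5,0,0,0,25,-31,5.5,0,0,0,25,-31,5.5,0,0,0,25,-31,5.5,0,0,0,25,-31,5.5,0,0,0,25,-31,5.5,0,0,0,25,-31,5.5,0,0,0,25,-31,5.5,0,0,0,25,-31,5.5,0,0,0], "fingers": 1, "newtons": 40}}

```text
clock: 3.4
eef_pos: [0.4914, 0.1928, 0.301]
tool_rot: [[0.934, 0.356, -0.014], [0.356, -0.934, 0.037], [-0.0, -0.04, -0.999]]
contact_force: [0.3, -0.2, 1.0]
grip_width: -0.004
```

```bash
cat > to.py <<'E'
import sys
from plant import *
import numpy as np
# usage: to.py x y ztip yaw_of_tool_y(deg)   prints turn about tool z, then shift (mm) in the turned frame
x,y,z,a=map(float,sys.argv[1:]); o=get_obs(); R=np.array(o["tool_rot"]); e=np.array(o["eef_pos"])
cur=np.degrees(np.arctan2(R[1,1],R[0,1])); d=(a-cur+180)%360-180
ty=np.array([np.cos(np.radians(a)),np.sin(np.radians(a)),0]); tz=np.array([0,0,-1.]); tx=np.cross(ty,tz)
D=1000*(np.array([x,y,z+.173])-e)
print("t",o["clock"],"tip",e-[0,0,.173],"yaw",cur.round(2),"tilt",R[:,2].round(4),"q",np.round(o["qpos"],0),"F",np.round(o["contact_force"],1),"w",round(o["grip_width"],3))
print("turn az",-np.radians(d).round(4),"shift",np.round([D@tx,D@ty,D@tz],1))
E
python3 to.py .4763 .2446 .1 -73
```

```text
t 3.4 tip [0.49141841 0.19284361 0.12798739] yaw -69.13 tilt [-0.0145  0.0369 -0.9992] q [ 21.  18. -10.  62.   2. 180.] F [ 0.3 -0.2  1. ] w -0.004
turn az 0.0675 shift [  0.7 -53.9  28. ]
```

Request:
{"api": "send_rows", "payload": {"deltas": [0,0,0,-0.04,0,0,0,0,0,0,0,-0.136,0,0,0,0,0,-0.136,0,0,0,0,0,-0.136,0,0,0,0,0,-0.136,0,0,0,0,0,-0.136,0,0,0,0,0,-0.136,0,0,0,0,0,-0.136,0,0,0,0,0,-0.136,0,0,0,0,0,-0.136,0,0,0,0,0,-0.136,0,0,0,0,0,0]}}

```text
clock: 4.6
eef_pos: [0.4919, 0.1888, 0.3013]
tool_rot: [[-0.158, 0.987, -0.001], [0.987, 0.158, 0.001], [0.001, -0.001, -1.0]]
contact_force: [-0.7, -0.2, 0.1]
grip_width: 0.001
```

```bash
python3 to.py .4763 .2446 .095 9; python3 to.py .4932 .1891 .095 9
```

```text
t 4.6 tip [0.49187988 0.188754   0.12830419] yaw 9.09 tilt [-9.0e-04  1.3e-03 -1.0e+00] q [ 21.  18. -10.  62.   0. 102.] F [-0.7 -0.2  0.1] w 0.001
turn az 0.0015 shift [57.6 -6.7 33.3]
t 4.6 tip [0.49187988 0.188754   0.12830419] yaw 9.09 tilt [-9.0e-04  1.3e-03 -1.0e+00] q [ 21.  18. -10.  62.   0. 102.] F [-0.7 -0.2  0.1] w 0.001
turn az 0.0015 shift [ 0.1  1.4 33.3]
```

Request:
{"api": "send_rows", "payload": {"deltas": [0,1.4,12,0,0,0,0,0,12,0,0,0,0,0,11,0,0,0,0,0,2,0,0,0,0,0,2,0,0,0,0,0,2,0,0,0,0,0,2,0,0,0,0,0,0,0,0,0]}}

```text
clock: 5.4
eef_pos: [0.4932, 0.189, 0.2583]
tool_rot: [[-0.155, 0.988, -0.001], [0.988, 0.155, 0.001], [0.001, -0.001, -1.0]]
contact_force: [-0.1, 0.2, -0.1]
grip_width: -0.0
```

Request:
{"api": "send_rows", "payload": {"deltas": [0,0,2,0,0,0,0,0,2,0,0,0,0,0,0,0,0,0]}}

```text
clock: 5.7
eef_pos: [0.4931, 0.189, 0.254]
tool_rot: [[-0.156, 0.988, -0.001], [0.988, 0.156, 0.001], [0.001, -0.001, -1.0]]
contact_force: [0.2, -0.6, 0.7]
grip_width: 0.0
```

Request:
{"api": "send_rows", "payload": {"deltas": [0,0,1.5,0,0,0,0,0,1.5,0,0,0,0,0,0,0,0,0]}}

```text
clock: 6.0
eef_pos: [0.4932, 0.189, 0.2513]
tool_rot: [[-0.156, 0.988, -0.001], [0.988, 0.156, 0.001], [0.001, -0.001, -1.0]]
contact_force: [-0.1, 0.5, 0.3]
grip_width: 0.0
```

Request:
{"api": "send_rows", "payload": {"deltas": [0,0,1.5,0,0,0,0,0,1.5,0,0,0,0,0,0,0,0,0]}}

```text
clock: 6.3
eef_pos: [0.4932, 0.189, 0.2484]
tool_rot: [[-0.156, 0.988, -0.001], [0.988, 0.156, 0.001], [0.001, -0.0, -1.0]]
contact_force: [0.4, -0.3, 2.5]
grip_width: 0.002
```

Request:
{"api": "send_rows", "payload": {"deltas": [0,0,1,0,0,0,0,0,1,0,0,0,0,0,0,0,0,0]}}

```text
clock: 6.6
eef_pos: [0.4932, 0.189, 0.2465]
tool_rot: [[-0.156, 0.988, -0.001], [0.988, 0.156, 0.001], [0.001, -0.0, -1.0]]
contact_force: [-1.6, -0.1, 3.8]
grip_width: 0.001
```

Request:
{"api": "send_rows", "payload": {"deltas": [0,0,1,0,0,0,0,0,1,0,0,0,0,0,0,0,0,0]}}

```text
clock: 6.9
eef_pos: [0.4933, 0.189, 0.2453]
tool_rot: [[-0.156, 0.988, 0.0], [0.988, 0.156, 0.002], [0.002, 0.0, -1.0]]
contact_force: [-6.0, -2.0, 18.3]
grip_width: -0.002
```

Request:
{"api": "send_rows", "payload": {"deltas": [0,0,1,0,0,0,0,0,0.5,0,0,0,0,0,0,0,0,0]}}

```text
clock: 7.2
eef_pos: [0.4933, 0.1891, 0.2451]
tool_rot: [[-0.156, 0.988, 0.001], [0.988, 0.156, 0.002], [0.002, 0.001, -1.0]]
contact_force: [-13.6, -5.7, 41.7]
grip_width: 0.001
```

Request:
{"api": "send_rows", "payload": {"deltas": [0,0,-20,0,0,0,0,0,-22,0,0,0,28.8,-4,0,0,0,0,28.8,-4,0,0,0,0,0,0,10,0,0,0,0,0,8,0,0,0,0,0,2,0,0,0,0,0,2,0,0,0,0,0,0,0,0,0]}}

```text
clock: 8.1
eef_pos: [0.4765, 0.2441, 0.2627]
tool_rot: [[-0.155, 0.988, -0.001], [0.988, 0.155, 0.001], [0.001, -0.001, -1.0]]
contact_force: [-0.4, -0.4, 0.1]
grip_width: 0.001
```

Request:
{"api": "send_rows", "payload": {"deltas": [0,0,1.5,0,0,0,0,0,1.5,0,0,0,0,0,0,0,0,0]}}

```text
clock: 8.4
eef_pos: [0.4763, 0.2446, 0.2598]
tool_rot: [[-0.155, 0.988, -0.001], [0.988, 0.155, 0.001], [0.001, -0.001, -1.0]]
contact_force: [-0.6, -0.3, 0.1]
grip_width: -0.003
```

Request:
{"api": "send_rows", "payload": {"deltas": [0,0,1.5,0,0,0,0,0,1.5,0,0,0,0,0,0,0,0,0]}}

```text
clock: 8.7
eef_pos: [0.4763, 0.2447, 0.2567]
tool_rot: [[-0.156, 0.988, -0.001], [0.988, 0.156, 0.001], [0.001, -0.001, -1.0]]
contact_force: [-0.5, -0.1, -0.2]
grip_width: -0.0
```

Request:
{"api": "send_rows", "payload": {"deltas": [0,0,1.5,0,0,0,0,0,1.5,0,0,0,0,0,0,0,0,0]}}

```text
clock: 9.0
eef_pos: [0.4763, 0.2447, 0.2537]
tool_rot: [[-0.156, 0.988, -0.001], [0.988, 0.156, 0.001], [0.001, -0.001, -1.0]]
contact_force: [-0.2, 0.1, 0.4]
grip_width: -0.003
```

Request:
{"api": "send_rows", "payload": {"deltas": [0,0,1.5,0,0,0,0,0,1.5,0,0,0,0,0,0,0,0,0]}}

```text
clock: 9.3
eef_pos: [0.4764, 0.2447, 0.2509]
tool_rot: [[-0.156, 0.988, -0.001], [0.988, 0.156, 0.001], [0.001, -0.001, -1.0]]
contact_force: [-0.0, 0.0, 1.4]
grip_width: 0.003
```

Request:
{"api": "send_rows", "payload": {"deltas": [0,0,2,0,0,0,0,0,2,0,0,0,0,0,0,0,0,0]}}

```text
clock: 9.6
eef_pos: [0.4764, 0.2447, 0.2469]
tool_rot: [[-0.156, 0.988, -0.001], [0.988, 0.156, 0.001], [0.001, -0.0, -1.0]]
contact_force: [-0.4, 0.4, 1.3]
grip_width: -0.0
```

Request:
{"api": "send_rows", "payload": {"deltas": [0,0,1.5,0,0,0,0,0,1.5,0,0,0,0,0,0,0,0,0]}}

```text
clock: 9.9
eef_pos: [0.4764, 0.2447, 0.2452]
tool_rot: [[-0.156, 0.988, 0.0], [0.988, 0.156, 0.002], [0.002, 0.001, -1.0]]
contact_force: [-6.7, -5.0, 24.0]
grip_width: 0.001
```

Request:
{"api": "send_rows", "payload": {"deltas": [0,0,-25,0,0,0,0,0,-25,0,0,0,0,0,0,0,0,-0.1425,0,0,0,0,0,-0.1425,0,0,0,0,0,-0.1425,0,0,0,0,0,-0.1425,0,0,0,0,0,-0.1425,0,0,0,0,0,-0.1425,0,0,0,0,0,-0.1425,0,0,0,0,0,-0.1425,0,0,0,0,0,-0.1425,0,0,0,0,0,-0.1425,0,0,0,0,0,-0.1425,0,0,0,0,0,-0.1425,0,0,0,0,0,0], "fingers": 0}}

```text
clock: 11.4
eef_pos: [0.4763, 0.2446, 0.2937]
tool_rot: [[-0.956, -0.294, -0.001], [-0.294, 0.956, 0.001], [0.001, 0.001, -1.0]]
contact_force: [0.1, -0.1, 0.2]
grip_width: 0.499
```

```bash
python3 to.py .5178 .1088 .053 107
```

```text
t 11.4 tip [0.47634849 0.24462842 0.12073404] yaw 107.08 tilt [-0.0011  0.0012 -1.    ] q [27. 19. -9. 62.  0. 10.] F [ 0.1 -0.1  0.2] w 0.499
turn az 0.0013 shift [ 1.00e-01 -1.42e+02  6.77e+01]
```

Request:
{"api": "send_rows", "payload": {"deltas": [0,-35.5,0,0,0,0,0,-35.5,0,0,0,0,0,-35.5,0,0,0,0,0,-35.5,0,0,0,0,0,0,25,0,0,0,0,0,25,0,0,0,0,0,17,0,0,0,0,0,0,0,0,0]}}

```text
clock: 12.2
eef_pos: [0.5167, 0.1086, 0.2246]
tool_rot: [[-0.958, -0.287, -0.005], [-0.287, 0.958, 0.001], [0.004, 0.002, -1.0]]
contact_force: [-0.2, -0.3, 0.9]
grip_width: 0.496
```

Request:
{"api": "send_rows", "payload": {"deltas": [0,0,0,0,0,0,0,0,0,0,0,0,0,0,0,0,0,0,0,0,0,0,0,0,0,0,0,0,0,0,0,0,0,0,0,0,0,0,0,0,0,0,0,0,0,0,0,0], "fingers": 1, "newtons": 30}}

```text
clock: 13.0
eef_pos: [0.5181, 0.109, 0.2279]
tool_rot: [[-0.957, -0.291, 0.001], [-0.291, 0.957, 0.002], [-0.001, 0.001, -1.0]]
contact_force: [-1.5, -0.4, 6.6]
grip_width: 0.08
```

```bash
python3 - <<'E'
from h import *
np.save("p.npy",snapshot("top"),allow_pickle=True); s=snapshot("side")
cv2.imwrite("pics/c3.png",cv2.resize(s["color"][170:322,190:390],None,fx=4,fy=4,interpolation=2)[:,:,::-1])
E
python3 to.py .5178 .1088 .053 99.1
```

```text
t 13.1 tip [0.51808872 0.10902434 0.05488226] yaw 106.91 tilt [ 0.001   0.0016 -1.    ] q [ 12.  21. -16.  52.   0.  -5.] F [-1.3 -0.6  7.3] w 0.082
turn az 0.1362 shift [ 0.3 -0.2  1.9]
```

View pics/c3.png

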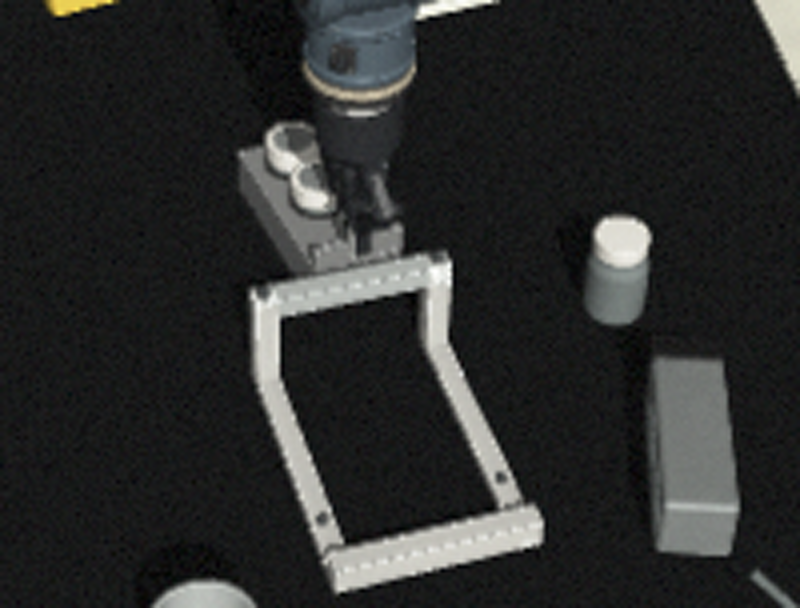

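Request:
{"api": "send_rows", "payload": {"deltas": [0,0,-1,0,0,0.034,0,0,0,0,0,0.034,0,0,0,0,0,0.034,0,0,0,0,0,0.034,4.6,-5.9,0,0,0,0,4.6,-5.9,0,0,0,0,4.6,-5.9,0,0,0,0,4.6,-5.9,0,0,0,0,4.6,-5.9,0,0,0,0,4.6,-5.9,0,0,0,0,0,0,0,0,0,0,0,0,0,0,0,0]}}

```text
clock: 14.3
eef_pos: [0.496, 0.0689, 0.2279]
tool_rot: [[-0.987, -0.158, -0.001], [-0.158, 0.987, -0.0], [0.001, -0.0, -1.0]]
contact_force: [-2.4, -5.9, 5.4]
grip_width: 0.081
```

```bash
python3 to.py .4966 .0697 .053 99.1
```

```text
t 14.3 tip [0.49595515 0.06893824 0.05490218] yaw 99.1 tilt [-7.e-04 -3.e-04 -1.e+00] q [  8.  18. -20.  51.  -0.  -1.] F [-2.4 -5.9  5.4] w 0.081
turn az -0.0001 shift [-0.8  0.7  1.9]
```

Request:
{"api": "send_rows", "payload": {"deltas": [0,0,0,0,0,0,0,0,0,0,0,0,0,0,0,0,0,0,0,0,0,0,0,0,0,0,-30,0,0,0,0,0,-30,0,0,0,-0.8,41,0,0,0,0,0,41,0,0,0,0,0,41,0,0,0,0,0,41,0,0,0,0,0,39,0,0,0,0], "fingers": 0}}

```text
clock: 15.4
eef_pos: [0.4641, 0.2719, 0.288]
tool_rot: [[-0.987, -0.159, -0.001], [-0.159, 0.987, 0.001], [0.001, 0.001, -1.0]]
contact_force: [1.3, 0.1, -0.1]
grip_width: 0.503
```

Request:
{"api": "send_rows", "payload": {"deltas": [0,0,0,0,0,0.1428,0,0,0,0,0,0.1428,0,0,0,0,0,0.1428,0,0,0,0,0,0.1428,0,0,0,0,0,0.1428,0,0,0,0,0,0.1428,0,0,0,0,0,0.1428,0,0,0,0,0,0.1428,0,0,0,0,0,0.1428,0,0,0,0,0,0.1428,0,0,0,0,0,0.1428,0,0,0,0,0,0]}}

```text
clock: 16.6
eef_pos: [0.4646, 0.2702, 0.2879]
tool_rot: [[-0.156, 0.988, -0.001], [0.988, 0.156, 0.001], [0.001, -0.001, -1.0]]
contact_force: [-0.5, 1.0, 0.3]
grip_width: 0.5
```

```bash
python3 to.py .4648 .2681 .025 9.1
python3 - <<'E'
from h import *
p=snapshot("top")
cv2.imwrite("pics/c4.png",cv2.resize(p["color"][165:265,215:415],None,fx=4,fy=4,interpolation=2)[:,:,::-1])
E
```

```text
t 16.6 tip [0.4646198  0.27019929 0.11486873] yaw 9.0 tilt [-0.0011  0.0012 -1.    ] q [ 30.  19. -10.  61.   0. 111.] F [-0.5  1.   0.3] w 0.5
turn az -0.0018 shift [-2.1 -0.2 89.9]
```

View pics/c4.png

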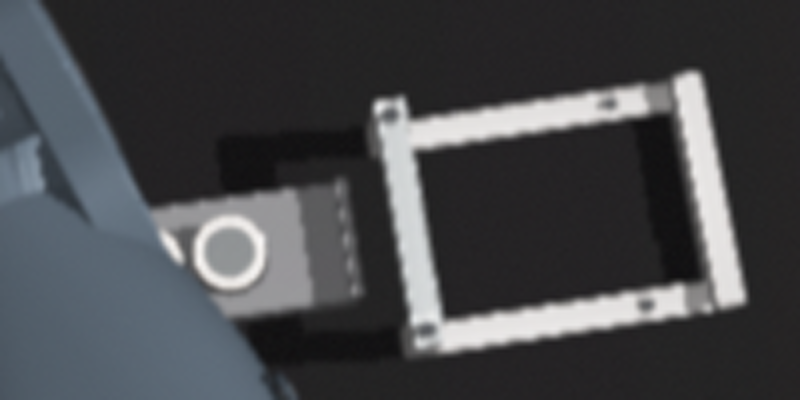

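Request:
{"api": "send_rows", "payload": {"deltas": [0,0,30,0,0,0,0,0,30,0,0,0,0,0,20,0,0,0,0,0,10,0,0,0,0,0,0,0,0,0,-7,0,0,0,0,0,-7,0,0,0,0,0,-7,0,0,0,0,0,-7,0,0,0,0,0,-7,0,0,0,0,0,-7,0,0,0,0,0,0,0,0,0,0,0]}}

```text
clock: 17.85
eef_pos: [0.4717, 0.2278, 0.1987]
tool_rot: [[-0.158, 0.987, 0.0], [0.987, 0.158, 0.002], [0.002, 0.001, -1.0]]
contact_force: [0.1, -0.0, 0.4]
grip_width: 0.498
```

```bash
python3 to.py .4846 .1447 .025 9.1
```

```text
t 17.85 tip [0.47170034 0.22778497 0.02565784] yaw 9.09 tilt [ 3.0e-04  1.8e-03 -1.0e+00] q [ 26.  22. -19.  48.   0. 107.] F [ 0.1 -0.   0.4] w 0.498
turn az -0.0002 shift [-84.1  -0.4   0.7]
```

Request:
{"api": "send_rows", "payload": {"deltas": [-7,0,0,0,0,0,-7,0,0,0,0,0,-7,0,0,0,0,0,-7,0,0,0,0,0,-7,0,0,0,0,0,-7,0,0,0,0,0,-7,0,0,0,0,0]}}

```text
clock: 18.55
eef_pos: [0.4794, 0.1804, 0.1985]
tool_rot: [[-0.159, 0.987, 0.0], [0.987, 0.159, 0.003], [0.003, 0.001, -1.0]]
contact_force: [-1.0, 6.7, 4.6]
grip_width: 0.5
```

Request:
{"api": "send_rows", "payload": {"deltas": [-7,0,0,0,0,0,-7,0,0,0,0,0,-7,0,0,0,0,0,-7,0,0,0,0,0,-7,0,0,0,0,0,0,0,0,0,0,0]}}

```text
clock: 19.15
eef_pos: [0.4848, 0.1451, 0.1982]
tool_rot: [[-0.158, 0.987, -0.0], [0.987, 0.158, 0.001], [0.001, -0.0, -1.0]]
contact_force: [0.6, 0.1, -0.8]
grip_width: 0.501
```

```bash
python3 to.py .4846 .1447 .025 9.1
python3 - <<'E'
from h import *
p=snapshot("top");s=snapshot("side")
a=cv2.resize(p["color"][165:265,215:415],None,fx=3,fy=3,interpolation=2)
b=cv2.resize(s["color"][172:322,200:400],None,fx=3,fy=3,interpolation=2)[:290]
cv2.imwrite("pics/c5.png",np.vstack([a,b])[:,:,::-1])
E
```

```text
t 19.15 tip [0.48478471 0.14512985 0.0251551 ] yaw 9.1 tilt [-3.0e-04  1.2e-03 -1.0e+00] q [ 17.  21. -22.  47.   0.  98.] F [ 0.6  0.1 -0.8] w 0.501
turn az 0.0 shift [-0.4 -0.3  0.2]
```

View pics/c5.png

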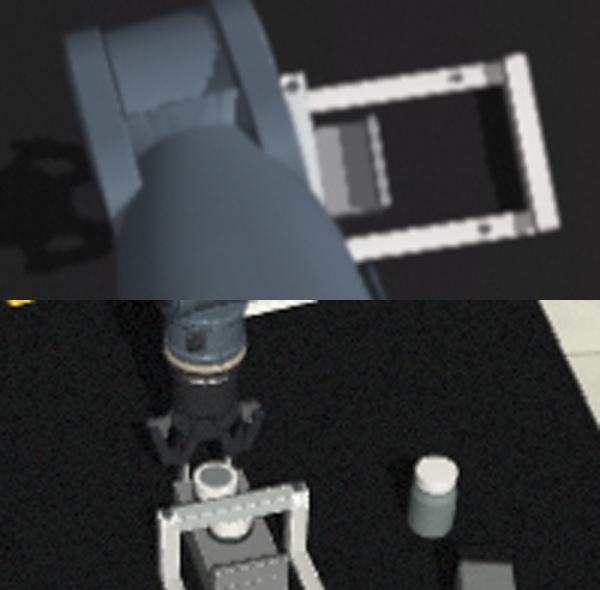

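Request:
{"api": "send_rows", "payload": {"deltas": [5,0,0,0,0,0,0,0,-32,0,0,0,0,0,-32,0,0,0,0,0,-32,0,0,0,-34,0,0,0,0,0,-34,0,0,0,0,0,-34,0,0,0,0,0,-34,0,0,0,0,0,-35,0,0,0,0,0,0,0,0,0,0,0]}}

```text
clock: 20.25
eef_pos: [0.5114, -0.0209, 0.2934]
tool_rot: [[-0.156, 0.988, -0.001], [0.988, 0.156, 0.0], [0.0, -0.001, -1.0]]
contact_force: [-0.4, 0.8, 0.2]
grip_width: 0.498
```

```bash
python3 to.py .5108 -.0191 .047 9.1
```

```text
t 20.25 tip [ 0.51137868 -0.02091132  0.12044371] yaw 8.96 tilt [-9.e-04  4.e-04 -1.e+00] q [ -2.  16. -13.  61.   0.  79.] F [-0.4  0.8  0.2] w 0.498
turn az -0.0024 shift [ 1.9 -0.3 73.4]
```

Request:
{"api": "send_rows", "payload": {"deltas": [2,0,30,0,0,0,0,0,30,0,0,0,0,0,7,0,0,0,0,0,6,0,0,0,0,0,0,0,0,0,0,0,0,0,0,0]}}

```text
clock: 20.85
eef_pos: [0.5111, -0.016, 0.2216]
tool_rot: [[-0.159, 0.987, 0.001], [0.987, 0.159, 0.001], [0.001, 0.001, -1.0]]
contact_force: [-0.2, 0.2, 0.2]
grip_width: 0.502
```

```bash
python3 to.py .5108 -.0191 .047 9.1
python3 - <<'E'
from h import *
s=snapshot("side")
cv2.imwrite("pics/c6.png",cv2.resize(s["color"][192:322,230:350],None,fx=4,fy=4,interpolation=2)[:,:,::-1])
E
```

```text
t 20.85 tip [ 0.51110389 -0.01604911  0.04859837] yaw 9.15 tilt [ 5.0e-04  1.2e-03 -1.0e+00] q [ -2.  20. -19.  51.   0.  79.] F [-0.2  0.2  0.2] w 0.502
turn az 0.0008 shift [-3.  -0.8  1.6]
```

View pics/c6.png

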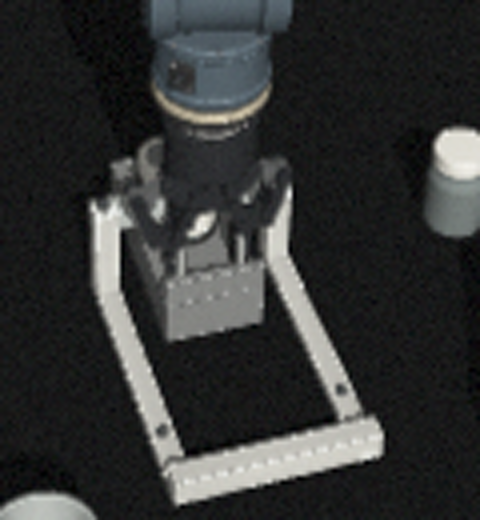

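Request:
{"api": "send_rows", "payload": {"deltas": [-7,0,0,0,0,0,-7,0,0,0,0,0,-7,0,0,0,0,0,-7,0,0,0,0,0,-7,0,0,0,0,0,-7,0,0,0,0,0,-7,0,0,0,0,0,-7,0,0,0,0,0,-7,0,0,0,0,0]}}

```text
clock: 21.8
eef_pos: [0.5208, -0.0789, 0.221]
tool_rot: [[-0.159, 0.987, -0.0], [0.987, 0.159, 0.003], [0.003, 0.0, -1.0]]
contact_force: [-0.8, 6.8, 5.4]
grip_width: 0.5
```

Request:
{"api": "send_rows", "payload": {"deltas": [-7,0,0,0,0,0,-7,0,0,0,0,0,-7,0,0,0,0,0,-7,0,0,0,0,0,-7,0,0,0,0,0,-7,0,0,0,0,0,-7,0,0,0,0,0,-7,0,0,0,0,0]}}

```text
clock: 22.6
eef_pos: [0.5296, -0.1342, 0.2209]
tool_rot: [[-0.159, 0.987, -0.0], [0.987, 0.159, 0.002], [0.002, 0.0, -1.0]]
contact_force: [-0.1, 7.3, 4.5]
grip_width: 0.501
```

Request:
{"api": "send_rows", "payload": {"deltas": [-4,0,0,0,0,0,-4,0,0,0,0,0,-3,0,0,0,0,0,-3,0,0,0,0,0]}}

```text
clock: 23.0
eef_pos: [0.5318, -0.1479, 0.2208]
tool_rot: [[-0.159, 0.987, -0.0], [0.987, 0.159, 0.002], [0.002, -0.0, -1.0]]
contact_force: [-0.1, 6.4, 4.8]
grip_width: 0.496
```

```bash
python3 to.py .5339 -.1633 .047 9.1
```

```text
t 23.0 tip [ 0.5317561  -0.14787644  0.04776847] yaw 9.13 tilt [-4.0e-04  2.4e-03 -1.0e+00] q [-16.  24. -13.  53.   0.  65.] F [-0.1  6.4  4.8] w 0.496
turn az 0.0005 shift [-15.6  -0.3   0.8]
```

Moving steadily at about 7 N. Next I'll creep to the stop.

Request:
{"api": "send_rows", "payload": {"deltas": [-3,0,0,0,0,0,-3,0,0,0,0,0,-3,0,0,0,0,0,-2,0,0,0,0,0]}}

```text
clock: 23.4
eef_pos: [0.5335, -0.1587, 0.2207]
tool_rot: [[-0.159, 0.987, -0.0], [0.987, 0.159, 0.002], [0.002, -0.0, -1.0]]
contact_force: [-1.6, 7.4, 5.2]
grip_width: 0.499
```

Request:
{"api": "send_rows", "payload": {"deltas": [-1.5,0,0,0,0,0,-1.5,0,0,0,0,0]}}

```text
clock: 23.6
eef_pos: [0.5339, -0.1616, 0.2207]
tool_rot: [[-0.159, 0.987, -0.0], [0.987, 0.159, 0.002], [0.002, -0.0, -1.0]]
contact_force: [-1.1, 6.4, 5.4]
grip_width: 0.499
```

Request:
{"api": "send_rows", "payload": {"deltas": [-1,0,0,0,0,0,-1,0,0,0,0,0]}}

```text
clock: 23.8
eef_pos: [0.5343, -0.1636, 0.2207]
tool_rot: [[-0.159, 0.987, -0.0], [0.987, 0.159, 0.002], [0.002, 0.0, -1.0]]
contact_force: [-0.8, 5.8, 4.8]
grip_width: 0.498
```

Request:
{"api": "send_rows", "payload": {"deltas": [-1,0,0,0,0,0,-1,0,0,0,0,0]}}

```text
clock: 24.0
eef_pos: [0.5345, -0.165, 0.2207]
tool_rot: [[-0.159, 0.987, -0.001], [0.987, 0.159, 0.004], [0.004, 0.0, -1.0]]
contact_force: [-3.3, 15.8, 7.0]
grip_width: 0.498
```

Request:
{"api": "send_rows", "payload": {"deltas": [-1,0,0,0,0,0,-1,0,0,0,0,0]}}

```text
clock: 24.2
eef_pos: [0.5346, -0.1661, 0.2207]
tool_rot: [[-0.16, 0.987, -0.001], [0.987, 0.16, 0.006], [0.007, 0.0, -1.0]]
contact_force: [-4.9, 27.5, 13.3]
grip_width: 0.502
```

Request:
{"api": "send_rows", "payload": {"deltas": [-1,0,0,0,0,0,-1,0,0,0,0,0]}}

```text
clock: 24.4
eef_pos: [0.5348, -0.1675, 0.2208]
tool_rot: [[-0.161, 0.987, -0.001], [0.987, 0.161, 0.008], [0.008, 0.0, -1.0]]
contact_force: [-6.1, 30.0, 17.9]
grip_width: 0.494
```

Request:
{"api": "send_rows", "payload": {"deltas": [1,0,0,0,0,0,1,0,0,0,0,0,2,0,0,0,0,0,8,0,0,0,0,0,0,0,-30,0,0,0,0,0,-40,0,0,0,0,0,-40,0,0,0,0,0,-40,0,0,0]}}

```text
clock: 25.2
eef_pos: [0.533, -0.1578, 0.3721]
tool_rot: [[-0.158, 0.987, -0.001], [0.987, 0.158, 0.001], [0.001, -0.001, -1.0]]
contact_force: [1.0, -0.3, 0.3]
grip_width: 0.501
```

Request:
{"api": "send_rows", "payload": {"deltas": [0,-40,0,0,0,0,0,-40,0,0,0,0,0,-40,0,0,0,0,-30,-30,0,0,0,0,-45,0,0,0,0,0,-45,0,0,0,0,0,-45,0,0,0,0,0,-45,0,0,0,0,0,-45,0,0,0,0,0,-45,0,0,0,0,0,0,0,0,0,0,0]}}

```text
clock: 26.3
eef_pos: [0.4326, -0.4821, 0.368]
tool_rot: [[-0.155, 0.988, -0.002], [0.988, 0.155, 0.001], [0.002, -0.002, -1.0]]
contact_force: [0.1, 0.5, -0.5]
grip_width: 0.499
```

```bash
python3 to.py .5339 -.1633 .047 9.1
python3 - <<'E'
from h import *
p=snapshot("top");s=snapshot("side")
np.save("p.npy",p,allow_pickle=True);np.save("s.npy",s,allow_pickle=True)
a=cv2.resize(p["color"][175:260,295:415],None,fx=4,fy=4,interpolation=2)
b=cv2.resize(s["color"][192:322,240:340],None,fx=4,fy=4,interpolation=2)
im=np.zeros((520,880,3),np.uint8); im[:340,:480]=a; im[:,480:]=b
cv2.imwrite("pics/c7.png",im[:,:,::-1][:, :800] if 0 else cv2.resize(im,(792,468))[:,:,::-1])
for q in(p,s):
    for n,z in(("carrier_front",.02),("carrier_rear",.02),("lip",.071),("stop_face",.013),("cap_front",.072),("cap_rear",.072)):
        for r in place_of(q,n)[:1]: print(n,round(r["score"],2),onz(q,r["position"],z)[:2].round(4))
E
```

```text
t 26.3 tip [ 0.43262887 -0.48211714  0.19495909] yaw 8.94 tilt [-0.0023  0.0012 -1.    ] q [-48.  31.  20.  79.  -0.  33.] F [ 0.1  0.5 -0.5] w 0.499
turn az -0.0029 shift [298.8 150.4 148. ]
carrier_front 0.78 [ 0.5408 -0.1832]
carrier_rear 0.73 [0.512  0.0015]
lip 0.97 [ 0.5447 -0.1818]
stop_face 0.89 [ 0.5349 -0.1815]
cap_front 0.88 [ 0.5175 -0.0905]
cap_rear 0.87 [0.3836 0.6503]
carrier_front 0.71 [ 0.534  -0.1889]
lip 0.74 [ 0.5308 -0.1737]
stop_face 0.56 [ 0.5455 -0.1829]
```

View pics/c7.png

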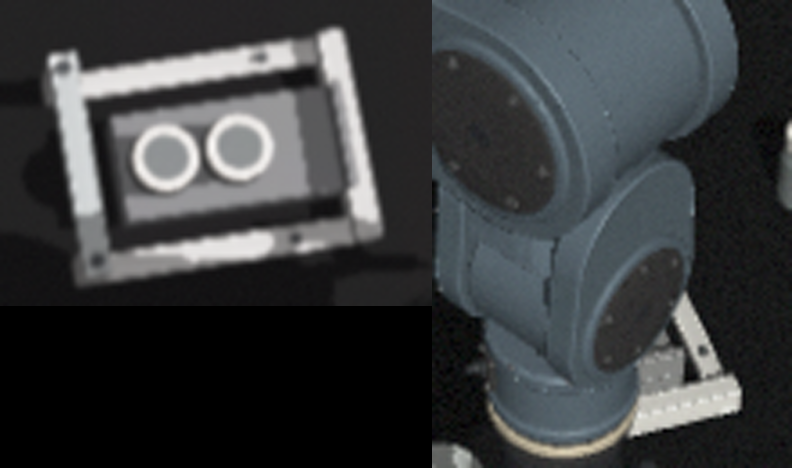

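Request:
{"api": "send_rows", "payload": {"deltas": [45,0,0,0,0,0,45,0,0,0,0,0,45,0,0,0,0,0,45,0,0,0,0,0,45,0,0,0,0,0,45,0,0,0,0,0,30,30,0,0,0,0,0,40,0,0,0,0,0,40,0,0,0,0,0,40,0,0,0,0,5,0,0,0,0,0,0,0,0,0,0,0]}}

```text
clock: 28.2
eef_pos: [0.5329, -0.1521, 0.3698]
tool_rot: [[-0.16, 0.987, -0.002], [0.987, 0.16, 0.002], [0.002, -0.002, -1.0]]
contact_force: [-0.6, -0.5, 0.1]
grip_width: 0.498
```

```bash
python3 to.py .5330 -.1558 .045 9.1
```

```text
t 28.2 tip [ 0.53293736 -0.15208396  0.19676306] yaw 9.2 tilt [-0.002   0.0016 -1.    ] q [-16.  19.   2.  73.   0.  65.] F [-0.6 -0.5  0.1] w 0.498
turn az 0.0017 shift [ -3.7  -0.5 151.8]
```

Request:
{"api": "send_rows", "payload": {"deltas": [0,0,35,0,0,0,0,0,35,0,0,0,0,0,35,0,0,0,0,0,30,0,0,0,0,0,10,0,0,0,0,0,6,0,0,0,0,0,0,0,0,0,-4,0,0,0,0,0,-4,0,0,0,0,0]}}

```text
clock: 29.1
eef_pos: [0.5343, -0.1609, 0.2206]
tool_rot: [[-0.159, 0.987, 0.001], [0.987, 0.159, 0.001], [0.0, 0.001, -1.0]]
contact_force: [0.9, -0.9, 0.8]
grip_width: 0.5
```

Request:
{"api": "send_rows", "payload": {"deltas": [-1.5,0,0,0,0,0,-1.5,0,0,0,0,0]}}

```text
clock: 29.3
eef_pos: [0.5344, -0.1637, 0.2197]
tool_rot: [[-0.158, 0.987, -0.0], [0.987, 0.158, 0.001], [0.001, -0.0, -1.0]]
contact_force: [0.0, 0.4, -0.3]
grip_width: 0.5
```

Request:
{"api": "send_rows", "payload": {"deltas": [-0.7,0,0,0,0,0,0,0,0,0,0,0]}}

```text
clock: 29.5
eef_pos: [0.5344, -0.1641, 0.2193]
tool_rot: [[-0.159, 0.987, -0.001], [0.987, 0.159, 0.001], [0.001, -0.001, -1.0]]
contact_force: [-0.9, 0.9, 0.3]
grip_width: 0.504
```

Request:
{"api": "send_rows", "payload": {"deltas": [-0.7,0,0,0,0,0,0,0,0,0,0,0]}}

```text
clock: 29.7
eef_pos: [0.5344, -0.1645, 0.2193]
tool_rot: [[-0.159, 0.987, -0.001], [0.987, 0.159, 0.002], [0.002, -0.001, -1.0]]
contact_force: [-1.0, 3.4, 1.9]
grip_width: 0.499
```

Request:
{"api": "send_rows", "payload": {"deltas": [-0.7,0,0,0,0,0,0,0,0,0,0,0]}}

```text
clock: 29.9
eef_pos: [0.5345, -0.1648, 0.2193]
tool_rot: [[-0.159, 0.987, -0.001], [0.987, 0.159, 0.003], [0.003, -0.001, -1.0]]
contact_force: [-1.6, 8.6, 3.8]
grip_width: 0.5
```

Request:
{"api": "send_rows", "payload": {"deltas": [-0.7,0,0,0,0,0,0,0,0,0,0,0]}}

```text
clock: 30.1
eef_pos: [0.5345, -0.165, 0.2193]
tool_rot: [[-0.16, 0.987, -0.001], [0.987, 0.16, 0.004], [0.004, -0.001, -1.0]]
contact_force: [-2.9, 13.6, 5.9]
grip_width: 0.5
```

Request:
{"api": "send_rows", "payload": {"deltas": [1,0,0,0,0,0,1,0,0,0,0,0,7,0,0,0,0,0,0,0,-30,0,0,0,0,0,-40,0,0,0,0,0,-40,0,0,0,0,0,-40,0,0,0,40,-30,0,0,0,0,40,-30,0,0,0,0,40,-30,0,0,0,0,40,0,0,0,0,0,40,0,0,0,0,0,40,0,0,0,0,0,40,0,0,0,0,0,40,0,0,0,0,0,0,0,0,0,0,0]}}

```text
clock: 31.7
eef_pos: [0.3928, 0.1478, 0.3699]
tool_rot: [[-0.163, 0.987, -0.001], [0.987, 0.163, 0.002], [0.002, -0.0, -1.0]]
contact_force: [-0.3, -0.3, -0.4]
grip_width: 0.499
```

Run:
```python
from h import *
o=get_obs();print(o["clock"],o["eef_pos"],o["contact_force"])
p=snapshot("top");s=snapshot("side")
a=cv2.resize(p["color"][175:260,295:395],None,fx=4,fy=4,interpolation=2)
b=cv2.resize(s["color"][192:322,240:340],None,fx=4,fy=4,interpolation=2)
im=np.zeros((520,800,3),np.uint8); im[:340,:400]=a; im[:,400:]=b
cv2.imwrite("pics/c8.png",im[:,:,::-1])
for n in("sample_jar","bench_lamp","tool_cup"):
    for q in(p,s):
        for r in place_of(q,n)[:1]: print(n,onz(q,r["position"],0)[:2].round(4))
```

```text
31.7 [0.39277406 0.14777216 0.3698765 ] [-0.2835181  -0.25047241 -0.41808476]
sample_jar [0.7572 0.0758]
sample_jar [0.7346 0.0625]
bench_lamp [ 0.761  -0.1339]
bench_lamp [ 0.7591 -0.124 ]
tool_cup [ 0.3549 -0.3148]
tool_cup [ 0.3456 -0.3194]
```

View pics/c8.png

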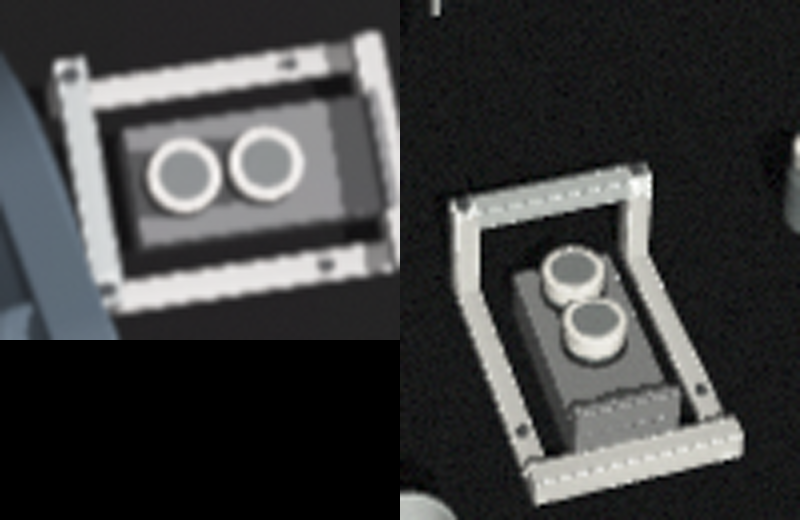

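The carrier sits between the side strips, wholly past the bar. Its front is parallel to the stop and touching it, at about (620-690, 440) in the side view. I'll hand in.

```bash
python3 -c "
from plant import *
print(close_job())"
```

```text
the job is handed in; nothing more can be done
None
```

The carrier is wholly past the bar with its front against the end stop, and I handed the job in at about 32 s of the 72 s allowed.

**What I did**
- **Jars:** I pressed both jars home before sliding, instead of waiting for one to catch. Both stopped solidly at 72 mm above the bench. They had been about 4 mm (front) and 6 mm (rear) proud.
- **Sliding:** I gripped the lip to line the carrier up with the lane, then pushed it from the rear until the lip and front jar were past the bar. I then reached over the bar and pulled it on from behind the lip. It moved at a steady 7 N and nothing caught.

**Last checks**
- **Seating:** A final light push of about 14 N met the stop at the same place as the first contact. The last pictures show the carrier level, parallel to the stop and clear of the bar.
- **First push was too hard:** My first seating push reached about 30 N sideways and may have briefly tipped the carrier. That is why I backed off and repeated it gently.
- **Bystanders:** The lamp, cup and sample jar read within about 1 to 1.5 cm of their first positions. The two cameras disagree with each other by as much as 2 cm, so this is rough. The arm felt no contact near them.
- **Unreliable network readings:** The networks' `carrier_front`, `lip` and `stop_face` points scattered by about 1 cm, and one `cap_rear` reading was on the yellow look-alike. I relied on the contact force and the pictures for the seating.

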